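# Index the angle gauge one hole over by its spring pin

## Task

The angle gauge on the bench is locked in its middle hole and has to be set for the piston: hook a closed fingertip under the pull ring of its spring index pin, lift the pin clear, swing the arm one hole over towards the side where the piston stands, and let the pin drop fully home in that hole. Do not pinch or grip the ring or force the arm, leave the piston, the tub, the tin and the rest where they stand, and finish with the hand clear.

Things in the scene. Friction and masses are not known exactly. Their poses are not given: they have to be found in the camera images.
- index_plate: Base of the angle gauge, fixed to the bench: grey metal plate in a T, top 22 mm above the bench. Origin: on the bench top, on the vertical pivot axis of the swing arm. +x points away from the ringed end, roughly away from the robot; it reaches from 145 mm in front (-x) to 30 mm behind the origin; 84 mm to either side (y) at the front, 40 mm near the pivot.
- middle_hole (a point): Mouth of the middle one of five index holes in the plate's top (14 mm wide), 120 mm from the pivot axis along the plate's -x; the pin is in it at the start. The others lie to either side on the same circle about the pivot, 18 degrees (0.314 rad, 38 mm) apart.
- swing_arm (a joint): Angle of the swing arm, rad: flat steel bar 26 mm wide, top 36 mm above the bench, from the pivot out over the holes, with a 90 mm fence, 66 mm high, across it just behind the pivot. 0 = middle hole; grows as the ringed end swings to the plate's +y side; holes every 0.314; stops at +-0.72. 0.2 N m of friction holds it where it is left. Locked while the pin is in a hole.
- index_pin (a joint): Lift of the spring pin, m, straight up: 0 = fully home in a hole, 0.024 = top stop. The 10 mm round-ended pin sits 14 mm deep, so it is clear of the plate above 0.014. Let go between holes it rests on the plate at about 0.014 and snaps home when the arm is dragged over a hole (2 mm play either side). Lifting takes 4 N at the bottom, 7 N at the top.
- ring (a point): Centre of the opening of the pin's round pull ring (60 mm inside, 7 mm round steel), 96 mm from the pivot axis and, pin home, 95 mm above the bench; rises with the pin, swings with the arm. The ring stands across the arm, its top leaning 45 degrees towards the pivot, lowest point right over the pin. Fingers pointing to the pivot and 45 to 60 degrees down pass through. x axis: along the arm to the pivot.
- piston: Loose light-alloy engine piston, round, pale grey, flat-topped, with ring grooves, 82 mm across, 52 mm high, standing on the bench on one side of the gauge; its side (+y or -y of the plate) says which way to swing. Origin: centre of its underside.
- soap_tub: Loose small white tub with lid, 69 mm across, 62 mm high, on the other side of the gauge. Origin: centre of its underside. To be left alone.
- grease_tin: Loose round bare-metal tin, 66 mm across, 46 mm high, on the bench nearer to the robot and to the right. Origin: centre of its underside. To be left alone.
There are look-alikes about, which are no part of the job. Leave any red look-alike of the piston alone.

How it is judged:
On the way, in this order (a step that is already met when the one before it is completed fails the run):
1. the pin has been lifted clear of the plate (value of joint index_pin above 0.0145 m), for 0.1 s.
2. the pin is home in the next hole on the piston's side (value of joint index_pin below 0.003 m and ((y of piston in the frame of index_plate above 0 m and value of joint swing_arm between 0.274159 and 0.354159 rad) or (y of piston in the frame of index_plate below 0 m and value of joint swing_arm between -0.354159 and -0.274159 rad))), for 0.2 s.
At the end, for the whole second after the job is handed in: The arm stands at the hole next to the middle one on the piston's side (within 0.04 rad), the pin is home in it (within 3 mm) and the arm is still; the piston, the tub and the tin stand upright within 20 mm of where they stood (all of step 2 and velocity of joint swing_arm between -0.05 and 0.05 rad/s and distance of each of piston, soap_tub, grease_tin from where it was at the start of the episode below 0.02 m and angle between each of piston, soap_tub, grease_tin's own z axis and vertical below 0.1 rad); the robot touches nothing.
It fails at once if the ring and pin are pinched or forced (more than 35 N between the fingers and the ringed pin) (contact force between the fingers and index_pin above 35 N).
It fails at once if the piston is lifted or shoved away (15 mm up or 30 mm aside) (height (world z) of piston above 0.015 m or distance of piston from where it was at the start of the episode above 0.03 m).
It fails at once if the tub is lifted or shoved away (15 mm up or 30 mm aside) (height (world z) of soap_tub above 0.015 m or distance of soap_tub from where it was at the start of the episode above 0.03 m).
It fails at once if the tin is lifted or shoved away (15 mm up or 30 mm aside) (height (world z) of grease_tin above 0.015 m or distance of grease_tin from where it was at the start of the episode above 0.03 m).
It also fails if it takes over 54 s, if anything falls off the work surface, if the arm or the gripper's body presses on something with over 40 N, if the wrist force passes 120 N, or if a joint passes its speed limit or range.

## Robot

A 7-joint arm with a two-finger parallel gripper is mounted at the origin on a cart in front of the work surface, level with it; the furniture and walls round the work are solid. World frame = base frame: x ahead of the robot, y to its left, z up, the work surface at z = 0. Lengths are in m, angles in rad, forces in N, time in s.
With the tool pointing down it reaches from about 0.4 to 0.875 m from the base axis. Payload 19.3 kg.
Tool frame: the origin (TCP) lies midway between the tips of the shut fingers; the grasp point (between the pads) lies 19 mm behind it; z points along the fingers, y is the line along which they close (so a half turn about z gives the same grasp; the last joint's range is limited). The gripper opens to 85 mm and grips with 20 to 120 N. Pads are 22 mm wide; open, the fingers measure 114 mm over their backs; the gripper's body (76 mm by 85 mm) begins 54 mm behind the grasp point. The pads swing forward as they close: fully open they stand 13 mm farther back than shut.
Start: joints at [-1.18, 0.521, -0.036, 1.599, 0.021, 1.021, -0.113], TCP at [0.278, 0.56, 0.231] pointing down, gripper open.
Joint ranges: [-2.91, 2.91], [-0.3, 2.13], [-1.5, 1.42], [0.17, 2.43], [-1.26, 4.41], [0.16, 1.93], [-2.52, 2.52]. Speed limits (rad/s): [1.89, 1.89, 2.39, 2.39, 3.01, 3.01, 3.01].

## Interface

Orientations are given as [roll, pitch, yaw] about the fixed x, y, z axes, in that order (R = Rz(yaw) Ry(pitch) Rx(roll)).
In Python, from workcell import * gives the robot as it stands. The module is installed in compiled form; this text tells all that it offers.
- The arm moves only by the tool play_rows, never from a script. Its argument "deltas" is a list of rows, each a list of 7 numbers: the shift along the tool's x, y, z in units of 500 mm (1.0 is 500 mm), then the turn, a rotation vector about the tool's x, y, z in units of 120 degrees (1.0 is 120 degrees), then the closure, from 0 (fully open) to 1 (shut). A call has 1 to 10 rows; each row is the pose to reach, as a shift and turn from the pose commanded when the call began, along the tool's axes at that moment; what a row does not reach only later rows make up. A row lasts 1/10 s, in which the tool goes at most 50 mm and 8.59 degrees, less where a joint would pass 70% of its speed; a pose out of reach is approached as far as the arm can. A call with a number of a shift or a turn outside -1 to 1 is refused whole. A call with a gripper value outside its range is refused whole. The fingers move at their own pace and stop on an object; "newtons" is the grip in N (left out, the last holds). Time passes only in rows, so rows that repeat a pose let the fingers close. It gives the time, the measured TCP pose, the force, the opening and the grip force at its end, in the units of the state.
- observe(): the state, without advancing time (a new reading comes with each control period).
- grab_frame(name): name is "scene" or "top" or "wrist"; returns the picture (480x640x3 uint8, red, green, blue); there is no depth.
- get_calibration(name): a dict with "fovy" (degrees; the focal length in pixels is half the picture's height over the tangent of half this angle, whatever the lens; pixels are square), "cx", "cy" (the principal point, pixels), "xyz" and "rotation" of the camera in the world. Camera axes: x right, y down, z forward; pixel columns grow to the right and rows downward; lengths in m; the calibration is good to about 2 mm. A picture is of the moment at which its call begins: read the wrist's pose just before it. get_calibration takes no time and is no camera call; for the wrist camera it gives the pose at the moment of the call.
- job_done(): hands the job in; it is judged then, once.
The state is a dict: "clock": time; "qpos": joint angles; "qd": joint speeds; "joint_efforts": joint torques, N m; "position": TCP position; "tool_rot": TCP orientation; "force": force on the tool from outside, world axes, zero at the start; "moment": the same for the moment, N m; "grip_width": finger opening in m; "finger_force": force on a finger pad.
Only numpy, scipy, OpenCV 4.12 (cv2) and the standard library are available. Lean on these libraries where they do the work, as an engineer would, in place of code of your own. Each camera call takes 0.05 s, during which the arm holds its last target. There are 200 camera calls.

## Working session

There is one attempt and no reset: what is moved stays moved. The work goes in short steps, Python scripts to look and compute and a tool call to move; the robot and the scene stay as the last step left them, time stands still between calls to the robot, and variables do not carry over. Pictures are saved under pics/ and viewed, at most 10 in all, crops included, and the job is handed in when it is done.

Besides the shell and the picture viewer there is one more tool, called after "Emit:" in YAML: its name, and indented under it one key for each argument. play_rows: Moves the arm, as the interface text tells. Its arguments: {"type":"object","properties":{"deltas":{"type":"array"},"newtons":{"type":"number"}},"required":["deltas"]}

```bash
mkdir -p pics; python3 - <<'E'
from workcell import *
import cv2,numpy as np
for n in ("scene","top"):
    im=grab_frame(n); cv2.imwrite(f"pics/{n}0.png",im[:,:,::-1])
    print(n,get_calibration(n))
print(observe())
E
```

```text
scene {'fovy': 48.829063341072185, 'cx': 319.2618528250003, 'cy': 239.69151282768965, 'xyz': array([0.47010925, 0.55851607, 0.96169947]), 'rotation': array([-2.57090601, -0.00983233, -2.92646702])}
top {'fovy': 44.31242087092649, 'cx': 309.9278874204501, 'cy': 233.03721354447282, 'xyz': array([0.47207388, 0.00445277, 1.21156802]), 'rotation': array([-3.03996515, -0.01302568, -1.5588887 ])}
{'clock': 0.1, 'qpos': array([-1.18017459,  0.52194359, -0.03633352,  1.59989787,  0.02124488,
        1.02111179, -0.11280939]), 'qd': array([-0.000409  , -0.00081521,  0.00146292, -0.00066001, -0.00072893,
       -0.00062356, -0.0006037 ]), 'joint_efforts': array([ 4.27488980e-03, -9.28479981e+01,  1.98484652e+00, -3.70537806e+01,
        1.81764818e-02,  5.38581677e-03, -8.04407182e-05]), 'position': array([0.2778411 , 0.55953842, 0.230809  ]), 'tool_rot': array([-3.14062341e+00,  1.02188068e-04,  2.68077839e+00]), 'force': array([-1.15973745, -0.50956504,  0.27467351]), 'moment': array([-0.04135729,  0.00661846, -0.02170098]), 'finger_force': 0.0, 'grip_width': 0.08523472075696276}
```

View pics/scene0.png

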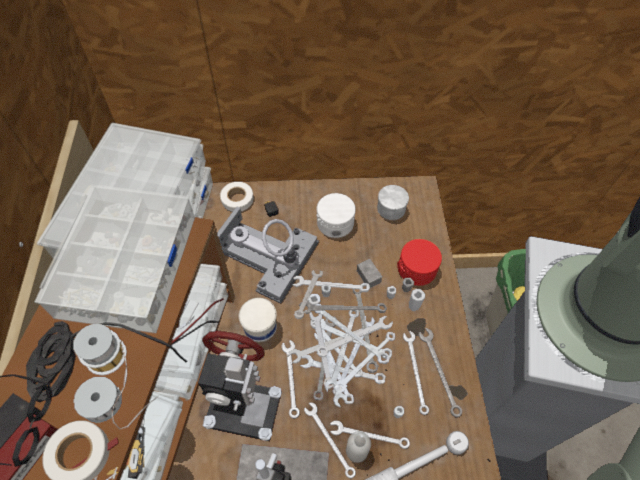

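View pics/top0.png

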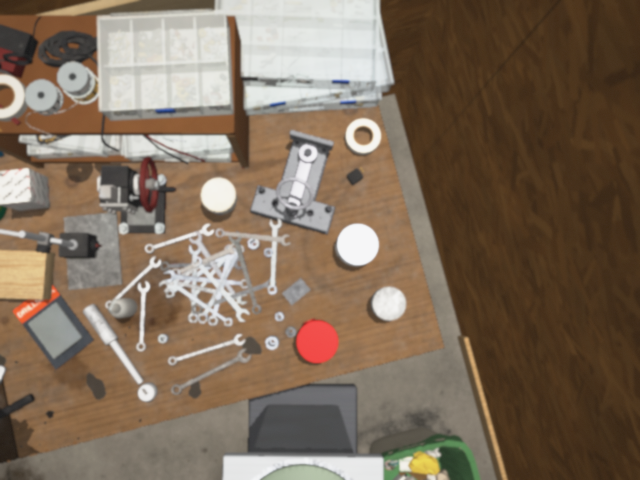

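The top view shows the gauge with its pivot at about (308,153) and its ring at (293,197). The round candidates:
- Pale round (357,245): fits the piston.
- Red (317,342): the look-alike.
- White with a lid (218,196): fits the tub.
- Metal (389,304): fits the tin.

I'll confirm these in one enlarged composite.

```bash
cat > h.py <<'E'
from workcell import *
import cv2,numpy as np
from scipy.spatial.transform import Rotation as R
def ray(n,u,v,c=None):
    c=c or get_calibration(n); f=240/np.tan(np.radians(c['fovy'])/2)
    M=R.from_euler('xyz',c['rotation']).as_matrix()
    return np.array(c['xyz']),M@np.array([(u-c['cx'])/f,(v-c['cy'])/f,1])
def onz(n,u,v,z,c=None):
    o,d=ray(n,u,v,c); return o+d*(z-o[2])/d[2]
def proj(n,P):
    c=get_calibration(n); f=240/np.tan(np.radians(c['fovy'])/2)
    p=R.from_euler('xyz',c['rotation']).as_matrix().T@(np.array(P)-c['xyz']); return f*p[0]/p[2]+c['cx'],f*p[1]/p[2]+c['cy']
E
python3 - <<'E'
from h import *
t=cv2.imread('pics/top0.png');s=cv2.imread('pics/scene0.png')
a=cv2.resize(t[120:280,240:400],(400,400),interpolation=2) if 0 else cv2.resize(t[120:280,240:400],None,fx=2.5,fy=2.5,interpolation=cv2.INTER_CUBIC)
b=cv2.resize(s[175:335,210:370],None,fx=2.5,fy=2.5,interpolation=cv2.INTER_CUBIC)
cv2.imwrite('pics/c.png',np.hstack([a,b]))
for nm,u,v,z in [('pivot',308,153,.04),('piston',357,245,.052),('tub',218,196,.062),('tin',389,304,.046),('red',317,342,.052)]:
    print(nm,onz('top',u,v,z).round(3))
print(proj('top',[.68,.02,0]),proj('scene',[.68,.02,.0]))
E
```

```text
pivot [ 0.755 -0.004  0.04 ]
piston [ 0.568 -0.103  0.052]
tub [0.66  0.173 0.062]
tin [ 0.453 -0.167  0.046]
red [ 0.378 -0.026  0.052]
(np.float64(296.0601631645461), np.float64(192.59581986822974)) (np.float64(272.139228285148), np.float64(257.9538489952876))
```

View pics/c.png

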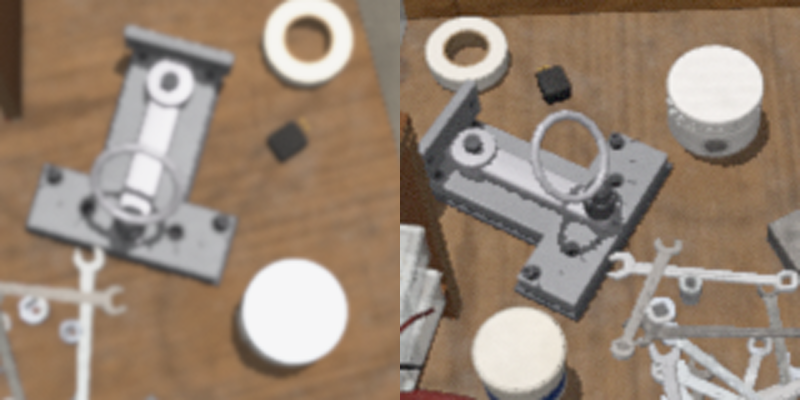

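The right-hand part of the crop shows a pale piston with grooves and a gudgeon hole at scene (296,215), on the right side (−y) of the gauge. The white tub with the lid is on the other side. The ring centre is at top (294.4,193.6) and scene (278.4,237.4).

```bash
python3 - <<'E'
from h import *
T=lambda x,y:('top',240+x/2.5,120+y/2.5)
S=lambda x,y:('scene',210+(x-400)/2.5,175+y/2.5)
def tri(a,b):
    o1,d1=ray(*a);o2,d2=ray(*b);A=np.c_[d1,-d2];k=np.linalg.lstsq(A,o2-o1,rcond=None)[0]
    p,q=o1+k[0]*d1,o2+k[1]*d2; return (p+q)/2,np.linalg.norm(p-q)
ring,e=tri(T(136,184),S(571,156)); print('ring',ring.round(4),e.round(4))
piv,e=tri(T(171,82),S(472,148)); print('piv',piv.round(4),e.round(4))
fl,fr=onz(*T(27,228),.022),onz(*T(215,278),.022); bl,br=onz(*T(45,166),.022),onz(*T(237,214),.022)
print(fl,fr,bl,br,np.linalg.norm(fl-fr),np.linalg.norm(bl-br))
y1=(fl-fr)/np.linalg.norm(fl-fr);y2=(bl-br)/np.linalg.norm(bl-br)
for y in(y1,y2): print('yaw',np.arctan2(-y[0],y[1]))
d=piv-ring;print('yaw ring',np.arctan2(d[1],d[0]),np.hypot(d[0],d[1]))
mid=(fl+fr)/2;d=piv-mid;print('yaw mid',np.arctan2(d[1],d[0]),np.hypot(d[0],d[1]))
E
```

```text
ring [0.6617 0.0219 0.0893] 0.0019
piv [ 0.7575 -0.0044  0.0293] 0.0005
[0.63662215 0.11119779 0.022     ] [ 0.59775198 -0.04218409  0.022     ] [0.68793726 0.09763552 0.022     ] [ 0.65049389 -0.05966043  0.022     ] 0.15823049568751257 0.16169113398042412
yaw -0.24819570017356282
yaw -0.2336948080949128
yaw ring -0.26901281789853837 0.09932075267991336
yaw mid -0.27090403672936963 0.14557390067871087
```

Measured values agree with the given sizes: ring 99 mm from the pivot (96 given), height 89 mm (95 given), and front edge to pivot 146 mm (145 given). That gives a plate yaw of about −0.26 and a swing towards −y. Next I work out the moves.

```bash
cat >> h.py <<'E'
piv=np.array([.7565,-.0042]); YAW=-.26
def tool(yaw,tilt=45):
    t=np.radians(tilt); f=np.array([np.cos(yaw),np.sin(yaw),0]); u=np.array([0,0,1.])
    z=f*np.cos(t)-u*np.sin(t); x=np.cross(u,f); return np.c_[x,np.cross(z,x),z]
def ringp(th=0,lift=0): a=YAW-th; return np.array([piv[0]-.096*np.cos(a),piv[1]-.096*np.sin(a),.095+lift])
def delta(P,M):
    s=observe(); C=R.from_euler('xyz',s['tool_rot']).as_matrix()
    d=C.T@(np.array(P)-s['position'])/.5; r=R.from_matrix(C.T@M).as_rotvec()/np.radians(120)
    return np.r_[d,r].round(4).tolist()
E
python3 - <<'E'
from h import *
M=tool(YAW)
print(delta([.50,.12,.30],M), ringp(), (ringp()-.12*M[:,2]).round(3))
E
```

```text
[-0.7889, -0.5899, -0.1377, -0.3137, -0.2556, 0.6181] [0.66372656 0.02047973 0.095     ] [0.582 0.042 0.18 ]
```

Emit:
play_rows:
  deltas:
    - [-0.1,-0.08,-0.1,0,0,0,1]
    - [-0.789,-0.59,-0.138,-0.314,-0.256,0.618,1]
    - [-0.789,-0.59,-0.138,-0.314,-0.256,0.618,1]
    - [-0.789,-0.59,-0.138,-0.314,-0.256,0.618,1]
    - [-0.789,-0.59,-0.138,-0.314,-0.256,0.618,1]
    - [-0.789,-0.59,-0.138,-0.314,-0.256,0.618,1]
    - [-0.789,-0.59,-0.138,-0.314,-0.256,0.618,1]
    - [-0.789,-0.59,-0.138,-0.314,-0.256,0.618,1]
    - [-0.789,-0.59,-0.138,-0.314,-0.256,0.618,1]
    - [-0.789,-0.59,-0.138,-0.314,-0.256,0.618,1]
  newtons: 60

```text
clock: 1.1
position: [0.4944, 0.1307, 0.2994]
tool_rot: [2.455, 0.066, 1.498]
force: [1.2, 0.6, 0.1]
grip_width: 0.0002
finger_force: 0.0
```

```bash
python3 - <<'E'
from h import *
s=observe();print(s['clock'],s['position'],s['qpos'].round(2),s['grip_width'],s['force'])
M=tool(YAW);print(delta([.582,.042,.20],M))
E
```

```text
1.1 [0.49435309 0.13066251 0.29936782] [-1.15  0.04  0.48  2.32  1.07  0.54 -1.61] 0.00020755418027217714 [1.22015936 0.55518821 0.10525203]
[-0.1506, 0.0127, 0.2807, -0.0441, -0.0367, 0.0872]
```

Emit:
play_rows:
  deltas:
    - [-0.15,0.013,0.28,-0.044,-0.037,0.087,1]
    - [-0.15,0.013,0.28,-0.044,-0.037,0.087,1]
    - [-0.15,0.013,0.28,-0.044,-0.037,0.087,1]
    - [-0.15,0.013,0.28,-0.044,-0.037,0.087,1]
    - [-0.15,0.013,0.28,-0.044,-0.037,0.087,1]

```text
clock: 1.6
position: [0.5608, 0.0675, 0.2314]
tool_rot: [2.354, 0.025, 1.323]
force: [0.1, -0.9, -0.2]
grip_width: 0.0002
finger_force: 0.0
```

```bash
python3 - <<'E'
from h import *
s=observe();print(s['clock'],s['position'],s['qpos'].round(2),s['force'])
c=get_calibration('wrist');im=grab_frame('wrist');cv2.imwrite('pics/w1.png',im[:,:,::-1]);print(c)
np.save('w1.npy',c,allow_pickle=True)
print('ring proj',proj('wrist',ringp()),'pivot',proj('wrist',[*piv,.04]))
print(delta(ringp()-.03*tool(YAW)[:,2],tool(YAW)))
E
```

```text
1.6 [0.56080534 0.06753785 0.23141467] [-0.81  0.3   0.33  2.35  1.78  0.44 -2.42] [ 0.09270007 -0.89860994 -0.16471616]
{'fovy': 69.87966294140821, 'cx': 316.86164619934027, 'cy': 235.11795214769603, 'xyz': array([0.48171744, 0.17344246, 0.33038285]), 'rotation': array([ 2.78069219, -0.78786473, -0.22313693])}
ring proj (np.float64(298.3840535625857), np.float64(222.44700412171116)) pivot (np.float64(325.5105187257639), np.float64(197.76483985656543))
[-0.0286, -0.0371, 0.2885, 0.0011, 0.0059, 0.0115]
```

View pics/w1.png

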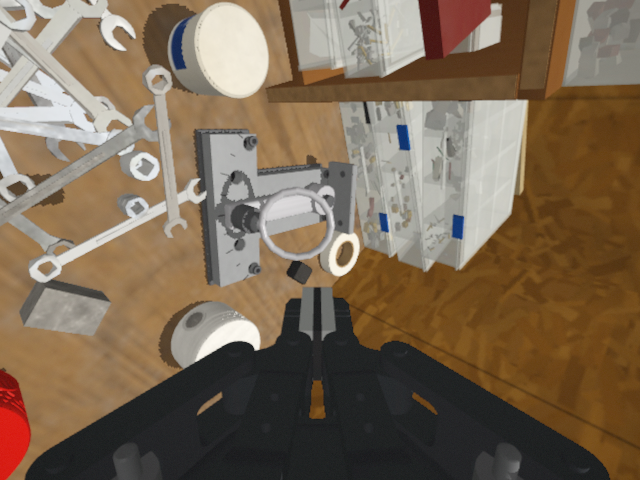

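The wrist view shows the ring at (297,222), where the prediction was (298,222), so the position is good. The ringed arm, the piston (215,335) and the tub (218,50) are all visible. q7 is near its limit, so I'll use the equivalent half turn about tool z.

Emit:
play_rows:
  deltas:
    - [0,0,-0.02,0,0,-0.7,1]
    - [0,0,-0.02,0,0,-0.7,1]
    - [0,0,-0.02,0,0,-0.7,1]
    - [0,0,-0.02,0,0,-0.7,1]
    - [0,0,-0.02,0,0,-0.7,1]
    - [0,0,-0.02,0,0,-0.7,1]
    - [0,0,-0.02,0,0,-0.7,1]
    - [0,0,-0.02,0,0,-0.7,1]
    - [0,0,-0.02,0,0,-0.7,1]
    - [0,0,-0.02,0,0,-0.7,1]

```text
clock: 2.65
position: [0.5536, 0.0702, 0.2405]
tool_rot: [3.074, 0.787, 2.777]
force: [0.4, 0.1, -0.1]
grip_width: 0.0
finger_force: 0.0
```

Emit:
play_rows:
  deltas:
    - [0,0,0,0,0,-0.7,1]
    - [0,0,0,0,0,-0.7,1]
    - [0,0,0,0,0,-0.7,1]
    - [0,0,0,0,0,-0.7,1]
    - [0,0,0,0,0,-0.7,1]
    - [0,0,0,0,0,-0.7,1]
    - [0,0,0,0,0,-0.7,1]
    - [0,0,0,0,0,-0.7,1]
    - [0,0,0,0,0,-0.7,1]
    - [0,0,0,0,0,-0.7,1]

```text
clock: 3.65
position: [0.5536, 0.0703, 0.2405]
tool_rot: [-2.36, 0.122, -1.962]
force: [-0.1, -0.0, -0.5]
grip_width: -0.0001
finger_force: 0.0
```

```bash
cat >> h.py <<'E'
_t=tool
def tool(yaw,tilt=45): return _t(yaw,tilt)@np.diag([-1,-1,1])
E
python3 - <<'E'
from h import *
s=observe();print(s['clock'],s['position'],s['qpos'].round(2),s['force'])
M=tool(YAW);print(delta([.582,.042,.185],M))
E
```

```text
3.65 [0.55359645 0.07030528 0.24051597] [-1.23  0.37  0.85  2.38  1.93  0.25  0.34] [-0.09834188 -0.02883149 -0.45555084]
[0.0439, 0.0225, 0.1278, -0.0022, -0.0031, -0.0853]
```

Emit:
play_rows:
  deltas:
    - [0.044,0.022,0.128,-0.002,-0.003,-0.085,1]
    - [0.044,0.022,0.128,-0.002,-0.003,-0.085,1]
    - [0.044,0.022,0.128,-0.002,-0.003,-0.085,1]
    - [0.044,0.022,0.128,-0.002,-0.003,-0.085,1]
    - [0.044,0.022,0.128,-0.002,-0.003,-0.085,1]

```text
clock: 4.15
position: [0.5821, 0.0405, 0.1851]
tool_rot: [-2.356, 0.004, -1.839]
force: [-0.6, -0.5, 0.5]
grip_width: -0.0002
finger_force: 0.0
```

```bash
python3 - <<'E'
from h import *
s=observe();print(s['clock'],s['position'],s['qpos'].round(2),s['force'])
M=tool(YAW);print(delta([.582,.042,.185],M),delta(ringp()-.03*M[:,2],M))
E
```

```text
4.15 [0.58212855 0.04049956 0.18505752] [-0.82  0.46  0.49  2.37  2.35  0.38  0.13] [-0.62843831 -0.49438294  0.54041337]
[-0.0028, 0.0008, -0.0006, -0.0002, -0.0016, -0.0041] [-0.0038, 0.0087, 0.1861, -0.0002, -0.0016, -0.0041]
```

Emit:
play_rows:
  deltas:
    - [-0.003,0.009,0.186,0,-0.002,-0.004,1]
    - [-0.003,0.009,0.186,0,-0.002,-0.004,1]
    - [-0.003,0.009,0.186,0,-0.002,-0.004,1]
    - [-0.003,0.009,0.186,0,-0.002,-0.004,1]
    - [-0.003,0.009,0.186,0,-0.002,-0.004,1]

```text
clock: 4.65
position: [0.643, 0.0278, 0.1173]
tool_rot: [-2.354, 0.001, -1.826]
force: [-0.4, -0.1, 0.4]
grip_width: -0.0002
finger_force: 0.0
```

```bash
python3 - <<'E'
from h import *
s=observe();print(s['clock'],s['position'],s['qpos'].round(2),s['force'])
M=tool(YAW);c=get_calibration('wrist');im=grab_frame('wrist');cv2.imwrite('pics/w2.png',im[:,:,::-1])
print('ring proj',proj('wrist',ringp()),'tcp',proj('wrist',s['position']))
print(delta(ringp()+.025*M[:,2],M))
E
```

```text
4.65 [0.64297041 0.02784928 0.11732779] [-0.58  0.65  0.31  2.26  2.55  0.47 -0.02] [-0.4170453  -0.05377178  0.35346114]
ring proj (np.float64(316.37784866803844), np.float64(273.2764480714002)) tcp (np.float64(315.56841645563145), np.float64(304.9070812839957))
[0.0046, 0.001, 0.1129, -0.001, 0.0021, 0.0012]
```

View pics/w2.png

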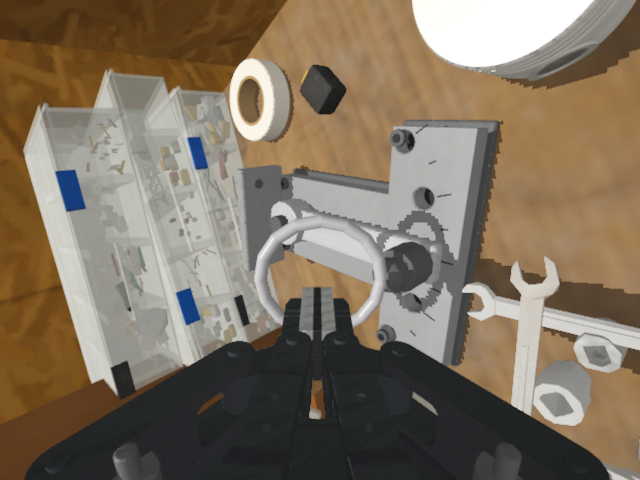

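The ring spans columns 257–386 and its top edge is at row 213, so its centre is about (321,278). The prediction was (316,273), a difference of 2–3 mm, so I'll insert.

Emit:
play_rows:
  deltas:
    - [0.004,0.001,0.04,0,0.002,0.001,1]
    - [0.004,0.001,0.08,0,0.002,0.001,1]
    - [0.004,0.001,0.112,0,0.002,0.001,1]
    - [0.004,0.001,0.112,0,0.002,0.001,1]

```text
clock: 5.1
position: [0.6813, 0.015, 0.0758]
tool_rot: [-2.355, -0.001, -1.831]
force: [-0.3, -0.6, 0.5]
grip_width: -0.0001
finger_force: 0.0
```

```bash
python3 - <<'E'
from h import *
s=observe();print(s['clock'],s['position'],s['qpos'].round(2),s['force'])
M=tool(YAW)
for l in(.018,.026,.038): print(l,delta(ringp()+.025*M[:,2]+[0,0,l],M))
E
```

```text
5.1 [0.68130515 0.01504181 0.07575056] [-0.49  0.76  0.26  2.17  2.61  0.5  -0.05] [-0.33164319 -0.61342267  0.49384125]
0.018 [-0.0014, -0.0267, -0.0287, -0.0005, -0.0005, 0.0001]
0.026 [-0.0014, -0.038, -0.04, -0.0005, -0.0005, 0.0001]
0.038 [-0.0014, -0.055, -0.0569, -0.0005, -0.0005, 0.0001]
```

Emit:
play_rows:
  deltas:
    - [-0.001,-0.014,-0.014,0,0,0,1]
    - [-0.001,-0.027,-0.028,0,0,0,1]
    - [-0.001,-0.03,-0.031,0,0,0,1]
    - [-0.001,-0.033,-0.034,0,0,0,1]
    - [-0.001,-0.033,-0.034,0,0,0,1]

```text
clock: 5.6
position: [0.6802, 0.0157, 0.0997]
tool_rot: [-2.356, -0.0, -1.831]
force: [-2.6, -0.0, -4.2]
grip_width: -0.0002
finger_force: 2.1
```

Emit:
play_rows:
  deltas:
    - [0,-0.006,-0.006,0,0,0,1]
    - [0,-0.012,-0.012,0,0,0,1]
    - [0,-0.018,-0.018,0,0,0,1]
    - [0,-0.022,-0.022,0,0,0,1]
    - [0,-0.022,-0.022,0,0,0,1]

```text
clock: 6.1
position: [0.6803, 0.0156, 0.1152]
tool_rot: [-2.356, -0.0, -1.832]
force: [-4.2, 2.0, -5.8]
grip_width: -0.0
finger_force: 3.5
```

```bash
python3 - <<'E'
from h import *
s=observe();print(s['clock'],s['position'],s['force'],s['finger_force'])
im=grab_frame('scene');cv2.imwrite('pics/s2.png',cv2.resize(im[175:335,210:370,::-1],None,fx=3.5,fy=3.5,interpolation=cv2.INTER_CUBIC))
E
```

```text
6.1 [0.68033427 0.01557691 0.11521312] [-4.17841316  2.04413704 -5.80868348] 3.4571443637833
```

View pics/s2.png

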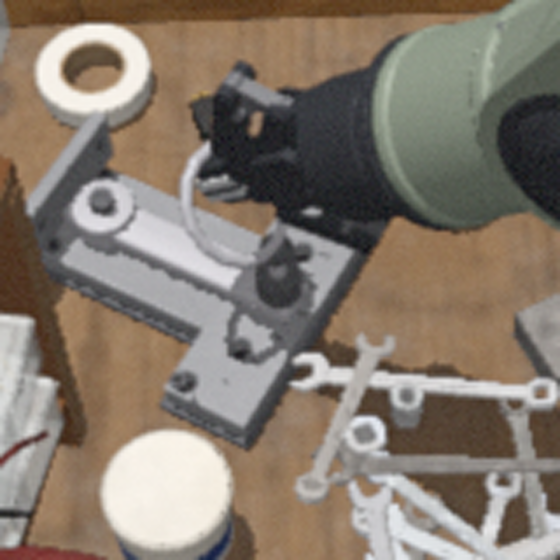

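The scene crop shows the finger through the ring with the pin lifted, and the force of about 6 N fits. I'll go 4 mm higher and then swing.

```bash
python3 - <<'E'
from h import *
s=observe(); p0=s['position'];M=R.from_euler('xyz',s['tool_rot']).as_matrix()
pv=np.array([*piv,0])
for a in (.04,.08,.12,.16,.2,.24,.28,.314,.33):
    Q=R.from_euler('z',a).as_matrix(); print(a,delta(pv+Q@(p0-pv)+[0,0,.004],Q@M))
E
```

```text
0.04 [0.0063, -0.0058, -0.0055, 0.0, -0.0135, -0.0135]
0.08 [0.0126, -0.0061, -0.0052, 0.0, -0.027, -0.027]
0.12 [0.0188, -0.0065, -0.0048, 0.0, -0.0405, -0.0405]
0.16 [0.0251, -0.0072, -0.0041, 0.0001, -0.054, -0.054]
0.2 [0.0313, -0.008, -0.0033, 0.0001, -0.0675, -0.0675]
0.24 [0.0374, -0.009, -0.0023, 0.0001, -0.081, -0.081]
0.28 [0.0435, -0.0102, -0.0011, 0.0001, -0.0945, -0.0945]
0.314 [0.0486, -0.0113, 0.0001, 0.0001, -0.106, -0.106]
0.33 [0.051, -0.0119, 0.0006, 0.0001, -0.1114, -0.1114]
```

Emit:
play_rows:
  deltas:
    - [0,-0.003,-0.003,0,0,0,1]
    - [0,-0.0055,-0.0055,0,0,0,1]
    - [0.006,-0.006,-0.0055,0,-0.0135,-0.0135,1]
    - [0.0125,-0.006,-0.005,0,-0.027,-0.027,1]
    - [0.019,-0.0065,-0.005,0,-0.04,-0.04,1]
    - [0.025,-0.007,-0.004,0,-0.054,-0.054,1]
    - [0.025,-0.007,-0.004,0,-0.054,-0.054,1]

```text
clock: 6.85
position: [0.678, 0.0012, 0.119]
tool_rot: [-2.356, -0.001, -1.674]
force: [-4.0, 2.1, -6.2]
grip_width: 0.0001
finger_force: 2.9
```

```bash
cat > st.py <<'E'
from h import *
s=observe(); p=s['position'];M=R.from_euler('xyz',s['tool_rot']).as_matrix();z=M[:,2]
print(s['clock'],p,s['force'].round(1),s['finger_force'],'toolyaw rel',np.arctan2(z[1],z[0])-YAW)
pv=np.array([*piv,0])
def rot(a,dz=0):
    Q=R.from_euler('z',a).as_matrix(); print(round(a,3),dz,delta(pv+Q@(p-pv)+[0,0,dz],Q@M))
E
python3 - <<'E'
from st import *
for a in(.04,.08,.12,.155,.17):rot(a)
E
```

```text
6.85 [0.67804935 0.00118193 0.11896815] [-4.   2.1 -6.2] 2.9263352137058973 toolyaw rel 0.1563476914631523
0.04 0 [0.0063, -0.0002, 0.0002, 0.0, -0.0135, -0.0135]
0.08 0 [0.0125, -0.0007, 0.0007, 0.0, -0.027, -0.027]
0.12 0 [0.0188, -0.0012, 0.0013, 0.0001, -0.0405, -0.0405]
0.155 0 [0.0242, -0.0019, 0.0019, 0.0001, -0.0523, -0.0523]
0.17 0 [0.0265, -0.0022, 0.0023, 0.0001, -0.0574, -0.0574]
```

Emit:
play_rows:
  deltas:
    - [0.006,0,0,0,-0.0135,-0.0135,1]
    - [0.0125,-0.0005,0.0005,0,-0.027,-0.027,1]
    - [0.019,-0.001,0.0015,0,-0.04,-0.04,1]
    - [0.0245,-0.002,0.002,0,-0.0525,-0.0525,1]
    - [0.0245,-0.002,0.002,0,-0.0525,-0.0525,1]

```text
clock: 7.35
position: [0.6784, -0.0108, 0.1187]
tool_rot: [-2.357, -0.001, -1.519]
force: [-2.2, 0.6, -5.4]
grip_width: -0.0001
finger_force: 2.6
```

```bash
python3 - <<'E'
from st import *
a=grab_frame('top')[120:280,240:400];b=grab_frame('scene')[175:335,210:370]
cv2.imwrite('pics/c3.png',cv2.resize(np.hstack([a,b])[:,:,::-1],None,fx=2.5,fy=2.5,interpolation=cv2.INTER_CUBIC))
rot(0,-.012);rot(0,-.022);rot(.03)
E
```

```text
7.35 [ 0.67840988 -0.01083526  0.11873695] [-2.2  0.6 -5.4] 2.554526855237782 toolyaw rel 0.3108190968425108
0 -0.012 [0.0017, 0.0168, 0.0169, 0.0001, -0.0001, -0.0003]
0 -0.022 [0.0017, 0.031, 0.0311, 0.0001, -0.0001, -0.0003]
0.03 0 [0.0064, -0.0003, 0.0001, 0.0001, -0.0102, -0.0104]
```

View pics/c3.png

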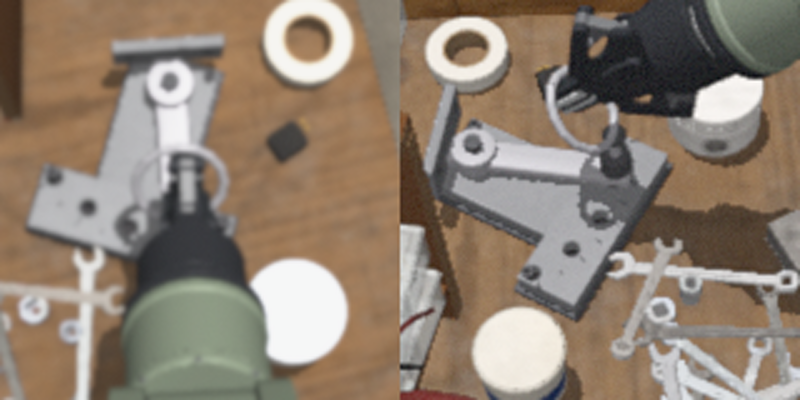

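The crop shows the arm over the next hole on the piston's side and the piston untouched. I'll lower 12 mm: a force that stays at about 5 N means the pin is following into the hole.

Emit:
play_rows:
  deltas:
    - [0,0.006,0.006,0,0,0,1]
    - [0,0.011,0.011,0,0,0,1]
    - [0,0.017,0.017,0,0,0,1]
    - [0,0.017,0.017,0,0,0,1]

```text
clock: 7.85
position: [0.6781, -0.0086, 0.106]
tool_rot: [-2.357, -0.001, -1.516]
force: [-4.4, -0.0, -5.7]
grip_width: -0.0001
finger_force: 3.0
```

The force is still there at 106 mm, and the pin's home height is about 99 mm, so the pin is in the hole. I'll lower the rest of the way.

Emit:
play_rows:
  deltas:
    - [0,0.005,0.005,0,0,0,1]
    - [0,0.01,0.01,0,0,0,1]
    - [0,0.02,0.02,0,0,0,1]
    - [0,0.03,0.03,0,0,0,1]
    - [0,0.037,0.037,0,0,0,1]
    - [0,0.037,0.037,0,0,0,1]

```text
clock: 8.45
position: [0.6786, -0.0092, 0.0801]
tool_rot: [-2.356, -0.001, -1.516]
force: [0.0, 0.2, -0.4]
grip_width: -0.0
finger_force: 0.0
```

```bash
python3 - <<'E'
from st import *
im=grab_frame('wrist');cv2.imwrite('pics/w4.png',im[:,:,::-1])
for th in(-.314,): print(ringp(th),proj('wrist',ringp(th)),delta(ringp(th)+.025*tool(YAW-th)[:,2],tool(YAW-th)))
E
```

```text
8.45 [ 0.67858339 -0.0092148   0.08011782] [ 0.   0.2 -0.4] 0.0 toolyaw rel 0.31372625126651715
[ 0.66063993 -0.00938148  0.095     ] (np.float64(320.2181022221575), np.float64(334.4788968202865)) [-0.0018, 0.0049, 0.0041, -0.0001, -0.0001, 0.0004]
```

View pics/w4.png

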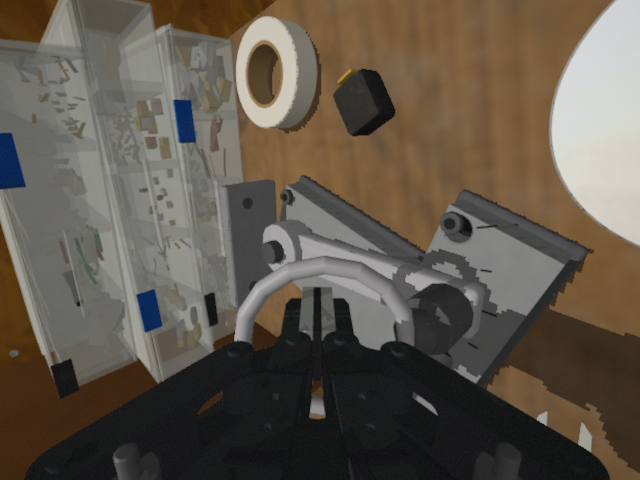

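Fingers sit free inside the ring (columns 236–413, finger at 318). I'll withdraw straight back.

Emit:
play_rows:
  deltas:
    - [0,0.005,-0.04,0,0,0,1]
    - [0,0.005,-0.09,0,0,0,1]
    - [0,0.005,-0.16,0,0,0,1]
    - [0,0.005,-0.25,0,0,0,1]
    - [0,0.005,-0.3,0,0,0,1]
    - [0,0.005,-0.3,0,0,0,1]

```text
clock: 9.1
position: [0.5699, -0.0155, 0.1877]
tool_rot: [-2.353, -0.001, -1.517]
force: [-0.3, -0.6, -0.5]
grip_width: 0.0001
finger_force: 0.0
```

```bash
python3 - <<'E'
from st import *
print(s['qpos'].round(2),'ring',proj('wrist',ringp(-.314)),'lifted14',proj('wrist',ringp(-.314,.014)))
a=grab_frame('wrist')[60:360,120:520]
b=grab_frame('scene')[175:335,210:370];b=cv2.resize(b,(400,400),interpolation=cv2.INTER_CUBIC)[50:350]
cv2.imwrite('pics/f.png',np.hstack([a,b])[:,:,::-1])
E
```

```text
9.1 [ 0.56986694 -0.01550364  0.18772907] [-0.3 -0.6 -0.5] 0.0 toolyaw rel 0.3132420632769416
[-0.13  0.37  0.04  2.43  3.11  0.44 -0.01] ring (np.float64(317.67668119413963), np.float64(226.32037837070467)) lifted14 (np.float64(305.4021444596574), np.float64(229.90784664554397))
```

View pics/f.png

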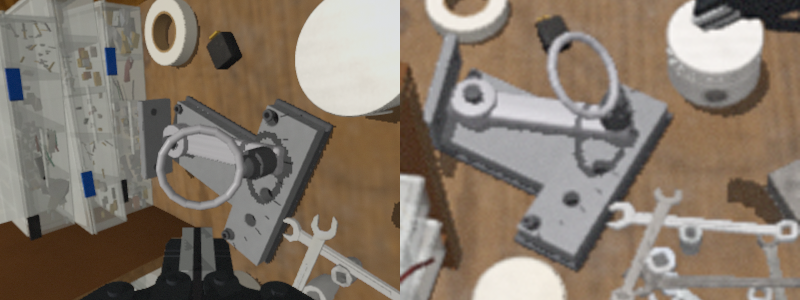

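The ring centre is at (320,227). The home prediction was (318,226) and lifted would be (305,230), so the pin is home in the next hole. Hand is clear and the piston, tub and tin are unmoved.

```bash
python3 -c "
from workcell import *
print(job_done())"
```

```text
the job is handed in; nothing more can be done
None
```

The job is handed in: the gauge arm is one hole over on the piston's side (−y), the last camera check puts the pin fully home there, and the hand is clear with nothing else disturbed.

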